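Switch on the wireless clock prototype in order

TASK

Wake up the wireless clock prototype: with the fingertips, press the red key on the radio sender, then the orange key on the controller, then the green key on the clock display. Ease each key lightly down all the way in, where it stays, in exactly this order. Only touch the keys: do not pick up, push along or tip the three devices, and leave the phone, screwdriver, jar and mug where they are.

Things in the scene. Friction and masses are not known exactly. Their poses are not given: they have to be found in the camera images.
- sender: radio sender, a loose grey case 110 x 75 x 40 mm (x, y, z), about 0.55 kg. Origin at the centre of its underside, z up. The red key is at x = -25 mm, y = 0; a 12 mm thick black stub antenna at x = +42, y = +24 mm reaches 85 mm above the table.
- controller: controller, a loose low white case 120 x 85 x 26 mm, about 0.5 kg, a green circuit board showing on its top. Origin at the centre of its underside, z up. The orange key is at x = -32 mm, y = 0; the circuit board parts at x = 0 to +56 mm reach 36 mm above the table.
- display: clock display, about 0.7 kg, loose: a black foot 120 x 100 x 22 mm with a black screen 150 mm wide and 75 mm tall that stands across it, its lower edge at x = +35 mm, leaning back towards +x, top 93 mm above the table; green digits face -x. Origin at the centre of the foot's underside, z up. The green key is at x = -30 mm, y = 0.
- phone: black phone lying flat, 72 x 150 x 9 mm, origin at the centre of its underside; to be left alone
- screwdriver: yellow-handled screwdriver lying on the table, 150 mm long along its x, under 35 mm tall, origin on its underside; to be left alone
- jar: closed amber glass jar with blue cap, 60 mm wide, 75 mm tall, origin at the centre of its underside; to be left alone
- cup: white mug, 68 mm wide, 90 mm tall, handle to its +y, origin at the centre of its underside; to be left alone
- red_key (a joint): travel of the red push key, m: 0 = out (as at the start), grows as it is pushed down, 0.010 = fully in. It works against about 3 N of friction with no spring and stays where it is left, so it latches down. The end of the travel is a hard stop: meeting it at 30 mm/s already gives a jolt of some 40 N, at 15 mm/s some 20 N, so go slowly (15 mm/s or less) and stop at about 6 N. Pressing lightly just to the bottom, or close to it, is enough.
- red_key_top (a point): centre of the top face of the red push key, a 32 mm wide round red cap pressed straight down; the point moves with the key. It stands 56 mm above the table with the key out, 10 mm lower when fully in; the cap then still stands 4 mm proud of a flat steel collar 42 mm wide.
- orange_key (a joint): travel of the orange push key, m: 0 = out (as at the start), grows as it is pushed down, 0.010 = fully in. It works against about 3 N of friction with no spring and stays where it is left, so it latches down. The end of the travel is a hard stop: meeting it at 30 mm/s already gives a jolt of some 40 N, at 15 mm/s some 20 N, so go slowly (15 mm/s or less) and stop at about 6 N. Pressing lightly just to the bottom, or close to it, is enough.
- orange_key_top (a point): centre of the top face of the orange push key, a 32 mm wide round orange cap pressed straight down; the point moves with the key. It stands 42 mm above the table with the key out, 10 mm lower when fully in; the cap then still stands 4 mm proud of a flat steel collar 42 mm wide.
- green_key (a joint): travel of the green push key, m: 0 = out (as at the start), grows as it is pushed down, 0.010 = fully in. It works against about 3 N of friction with no spring and stays where it is left, so it latches down. The end of the travel is a hard stop: meeting it at 30 mm/s already gives a jolt of some 40 N, at 15 mm/s some 20 N, so go slowly (15 mm/s or less) and stop at about 6 N. Pressing lightly just to the bottom, or close to it, is enough.
- green_key_top (a point): centre of the top face of the green push key, a 32 mm wide round green cap pressed straight down; the point moves with the key. It stands 38 mm above the table with the key out, 10 mm lower when fully in; the cap then still stands 4 mm proud of a flat steel collar 42 mm wide.

How it is judged:
By the outcome, as a careful person would: the job done as asked, in the order asked, and still so for the second after the job is handed in, with the robot touching nothing.
It also fails if it takes over 58 s, if anything falls off the work surface, if the arm or the gripper's body presses on something with over 40 N, if the wrist force passes 120 N, or if a joint passes its speed limit or range.

ROBOT

A 6-joint arm with a two-finger parallel gripper is mounted at the origin on the work surface. World frame = base frame: x ahead of the robot, y to its left, z up, the work surface at z = 0. Lengths are in mm, angles in degrees, forces in N, time in s.
With the tool pointing down it reaches from about 350 to 850 mm from the base axis. Payload 8.1 kg.
Tool frame: the origin (TCP) lies midway between the tips of the shut fingers; the grasp point (between the pads) lies 19 mm behind it; z points along the fingers, x is the direction in which the jaws open and shut, and the axes are right-handed (so a half turn about z gives the same grasp; the last joint's range is limited). The gripper opens to 85 mm and grips with 20 to 120 N. Pads are 22 mm wide; open, the fingers measure 114 mm over their backs; the gripper's body (76 mm by 85 mm) begins 54 mm behind the grasp point. The pads swing forward as they close: fully open they stand 13 mm farther back than shut.
Start: joints at [59.278, 7.471, 85.268, -0, 87.261, -4.893], TCP at [261.392, 540.074, 231.292] pointing down, gripper open.
Joint ranges: [-169.43, 169.43], [-51.17, 129.36], [1.28, 143.12], [-76.62, 256.62], [0, 156.53], [-152.29, 152.29]. Speed limits (degrees/s): [136.94, 136.94, 159.86, 180, 180, 180].

INTERFACE

Orientations are given as [roll, pitch, yaw] about the fixed x, y, z axes, in that order (R = Rz(yaw) Ry(pitch) Rx(roll)).
In Python, from bench import monitor, cams, r gives the robot as it stands.
- The arm moves only by the tool jog_arm, never from a script. Its arguments are lists of equal length, an entry for each row: "offset": the shift along the tool's x, y, z in mm, a list of three; "delta_rot": the turn, a rotation vector about the tool's x, y, z in degrees, a list of three; "jaw": the opening in per cent of the stroke, from 0 (shut) to 100 (fully open). In form: {"offset": [[x, y, z], ...], "delta_rot": [[rx, ry, rz], ...], "jaw": [jaw, ...]}. A call has 1 to 20 rows; each row shifts and turns the pose as measured when the row begins, along the tool's axes as they then stand; what a row does not reach is not made up. A row lasts 1/10 s, in which the tool goes at most 50 mm and 8.59 degrees, less where a joint would pass 70% of its speed; a pose out of reach is approached as far as the arm can. A call is refused whole if a number of a shift passes 50 or a number of a turn 8.59, either way. A call with a gripper value outside its range is refused whole. The fingers move at their own pace and stop on an object; "newtons" is the grip in N (left out, the last holds). Time passes only in rows, so rows that do not move let the fingers close. It gives the time, the measured TCP pose, the force and the opening at its end, in the units of the state.
- monitor.sense(): the state, without advancing time (a new reading comes with each control period).
- cams.snapshot(name): name is "side" or "top"; returns (picture, depth): 480x640x3 uint8, red, green, blue; 480x640 float32, mm along the optical axis (not along the pixel's ray), 0 where there is no reading.
- cams.camera_model(name): a dict with "K" (3x3 intrinsics, pixels), "k1" (the pictures are not rectified: a ray, as slopes to the right and down, at radius r is drawn at 1 + k1 r^2 times it, then the intrinsics apply), "camera_from_world" (4x4, takes a point from world to camera coordinates). Camera axes: x right, y down, z forward; pixel columns grow to the right and rows downward; lengths in mm; the calibration is good to about 2 mm. A picture is of the moment at which its call begins. camera_model takes no time and is no camera call.
- r.hand_in(): hands the job in, once; it reports no verdict.
The state is a dict: "time": time; "joint_pos": joint angles; "qd": joint speeds; "joint_efforts": joint torques, N m; "tool_pos": TCP position; "tcp_rot": TCP orientation; "ft_force": force on the tool from outside, world axes, zero at the start; "wrist_torque": the same for the moment, N m; "finger_gap": finger opening in mm.
Only numpy, scipy, OpenCV 4.12 (cv2) and the standard library are available. Lean on these libraries where they do the work, as an engineer would, in place of code of your own. Each camera call takes 0.05 s, during which the arm holds its last target.

## Working session

There is one attempt and no reset: what is moved stays moved. The work goes in short steps, Python scripts to look and compute and a tool call to move; the robot and the scene stay as the last step left them, time stands still between calls to the robot, and variables do not carry over. Pictures are saved under pics/ and viewed, and the job is handed in when it is done.

Besides the shell and the picture viewer there is one more tool, called after "Request:" as name(argument=value, ...) on one line, values as JSON. jog_arm: Moves the arm, as the interface text tells. Its arguments: {"type":"object","properties":{"offset":{"type":"array","items":{"type":"array","items":{"type":"number"}}},"delta_rot":{"type":"array","items":{"type":"array","items":{"type":"number"}}},"jaw":{"type":"array","items":{"type":"number"}},"newtons":{"type":"number"}},"required":["offset","delta_rot","jaw"]}

```bash
mkdir -p pics
python3 - <<'E'
from bench import monitor, cams, r
import cv2, numpy as np
print(monitor.sense())
for n in("top","side"):
    im,d=cams.snapshot(n); cv2.imwrite(f"pics/{n}0.png",im[:,:,::-1]); np.save(f"pics/{n}0.npy",d); np.save(f"pics/{n}0im.npy",im)
    print(cams.camera_model(n))
E
```

```text
{'time': 0.0, 'joint_pos': array([ 5.92760251e+01,  7.51538372e+00,  8.53300771e+01,  9.75189733e-04,
        8.72611431e+01, -4.89316967e+00]), 'qd': array([-0.02849658,  0.03610363, -0.02767298,  0.04642773, -0.13259303,
       -0.03311064]), 'joint_efforts': array([ 1.96940755e-04, -5.69397819e+01, -5.00553310e+01, -1.64067392e-04,
        1.45830342e-02,  2.80590314e-05]), 'tool_pos': array([261.12109372, 539.58606915, 230.23390968]), 'tcp_rot': array([-1.79989936e+02,  1.06132311e-01,  6.41691566e+01]), 'ft_force': array([-0.47593146, -0.39584378,  0.44873473]), 'wrist_torque': array([ 0.05514813, -0.00690442, -0.00405553]), 'finger_gap': 85.49074922191117}
{'K': array([[566.82170804,   0.        , 325.57804783],
       [  0.        , 566.82170804, 243.46766282],
       [  0.        ,   0.        ,   1.        ]]), 'k1': -0.018003104543156533, 'camera_from_world': array([[ 2.21999620e-03, -9.99991866e-01,  3.36733227e-03,
        -7.54331639e+00],
       [-9.77227111e-01, -2.88393262e-03, -2.12176475e-01,
         5.82528299e+02],
       [ 2.12184460e-01, -2.81961741e-03, -9.77225565e-01,
         1.00588531e+03],
       [ 0.00000000e+00,  0.00000000e+00,  0.00000000e+00,
         1.00000000e+00]])}
{'K': array([[480.77584969,   0.        , 322.24447365],
       [  0.        , 480.77584969, 233.19110605],
       [  0.        ,   0.        ,   1.        ]]), 'k1': -0.08182031015755235, 'camera_from_world': array([[ 7.48377132e-01, -6.63150967e-01,  1.27460751e-02,
        -4.15626008e+02],
       [-3.90919283e-01, -4.56520659e-01, -7.99231507e-01,
         2.80718454e+02],
       [ 5.35829993e-01,  5.93143897e-01, -6.00888122e-01,
         8.47868542e+02],
       [ 0.00000000e+00,  0.00000000e+00,  0.00000000e+00,
         1.00000000e+00]])}
```

View pics/top0.png

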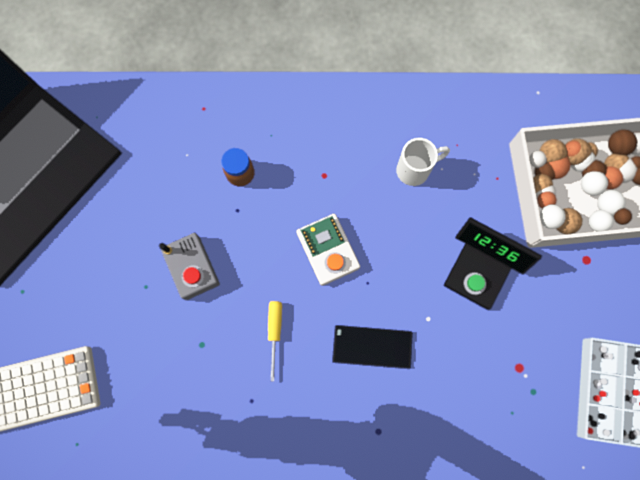

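View pics/side0.png

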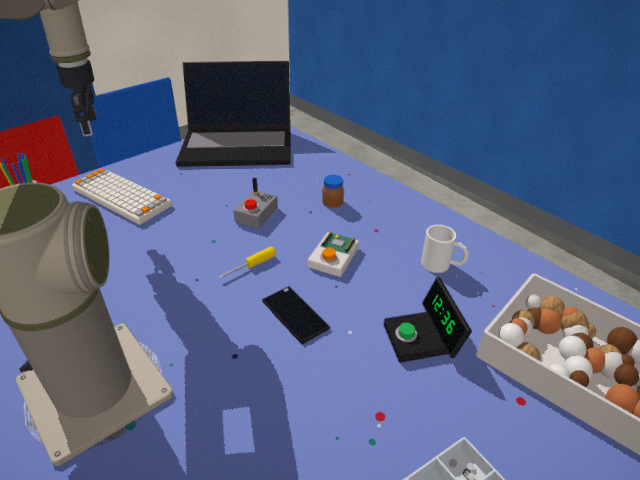

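The top view shows the red key at about (192,275), orange at (335,262) and green at (475,284). The antenna is at (165,247), and the screen is at (497,246), behind the green key. The side view agrees: red (250,204), orange (329,254), green (406,331). Next I work out their positions.

```bash
cat > h.py <<'E'
import numpy as np, cv2
from bench import monitor, cams, r
def ray(n,uv):
    m=cams.camera_model(n);K=m["K"]
    p=cv2.undistortPoints(np.array(uv,float).reshape(-1,1,2),K,np.array([m["k1"],0,0,0.]))[:,0]
    T=m["camera_from_world"];R=T[:3,:3];c=-R.T@T[:3,3]
    return c,np.c_[p,np.ones(len(p))]@R
def onplane(n,uv,z):
    c,d=ray(n,uv); return c+d*((z-c[2])/d[:,2])[:,None]
def withdepth(n,uv,dep):
    c,d=ray(n,uv); return c+d*np.asarray(dep)[:,None]
E
python3 - <<'E'
from h import *
H={'red':56,'orange':42,'green':38}
seed={'top':{'red':(192,275),'orange':(335,262),'green':(475,284)},'side':{'red':(250,204),'orange':(329,254),'green':(406,331)}}
hue={'red':0,'orange':12,'green':68}
for n in('top','side'):
    im=np.load(f'pics/{n}0im.npy');d=np.load(f'pics/{n}0.npy')
    hsv=cv2.cvtColor(im,cv2.COLOR_RGB2HSV).astype(int)
    tiles=[]
    for k,(u,v) in seed[n].items():
        dh=abs((hsv[...,0]-hsv[v,u,0]+90)%180-90)
        m=(dh<8)&(hsv[...,1]>130)&(hsv[...,2]>90)
        m[:,:]&=False|True
        w=np.zeros_like(m);w[v-16:v+17,u-16:u+17]=1;m&=w
        ys,xs=np.nonzero(m);P=withdepth(n,np.c_[xs,ys],d[ys,xs])
        ok=abs(P[:,2]-H[k])<4
        Q=onplane(n,np.c_[xs,ys],H[k])[ok]
        print(n,k,len(xs),ok.sum(),'z pct',np.percentile(P[:,2],[10,50,90]).round(1),'mid',((Q.min(0)+Q.max(0))/2).round(1),'mean',Q.mean(0).round(1),'ext',np.ptp(Q,axis=0).round(1))
        tiles.append(cv2.resize(im[v-30:v+30,u-30:u+30],(260,260),interpolation=cv2.INTER_CUBIC))
    cv2.imwrite(f'pics/crop_{n}.png',np.hstack(tiles)[:,:,::-1])
E
```

```text
top red 215 202 z pct [53.1 56.  58.4] mid [522.8 246.   56. ] mean [522.7 245.7  56. ] ext [30.3 30.2  0. ]
top orange 202 194 z pct [39.8 42.4 44.8] mid [551.9 -24.2  42. ] mean [551.7 -23.9  42. ] ext [29.1 26.8  0. ]
top green 196 179 z pct [35.8 38.5 41.3] mid [ 512.7 -292.9   38. ] mean [ 512.5 -292.6   38. ] ext [28.8 30.7  0. ]
side red 109 70 z pct [46.2 54.3 56.7] mid [521.5 243.   56. ] mean [521.8 243.1  56. ] ext [33.  31.6  0. ]
side orange 147 96 z pct [31.7 40.1 42.2] mid [551.5 -26.5  42. ] mean [551.  -26.4  42. ] ext [30.3 32.2  0. ]
side green 220 166 z pct [28.4 36.9 39. ] mid [ 511.2 -294.5   38. ] mean [ 511.4 -294.6   38. ] ext [32.8 31.4  0. ]
```

```bash
python3 -c "
import cv2,numpy as np
cv2.imwrite('pics/crops.png',np.vstack([cv2.imread('pics/crop_top.png'),cv2.imread('pics/crop_side.png')]))"
```

```text
(no output)
```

View pics/crops.png

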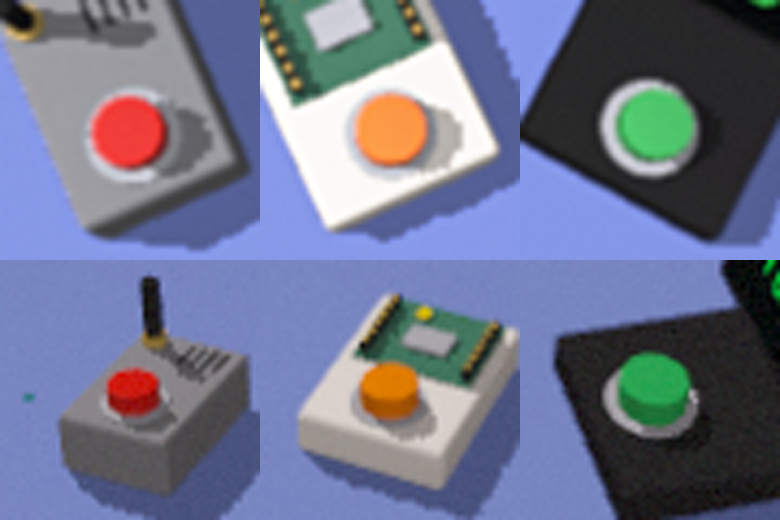

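Both cameras agree to within about 3 mm and the heights match. Averaged positions are red (522,245), orange (551.5,-25) and green (512,-293.5). First move: shut the jaws and approach above the red key.

Request:
jog_arm(offset=[[-6, 15, 2], [-12, 29, 6], [-12, 29, 6], [-12, 29, 6], [-12, 29, 6], [-12, 29, 6], [-12, 29, 6], [-12, 29, 6], [-12, 29, 6], [-12, 29, 6], [-12, 29, 6], [-12, 29, 6], [-6, 15, 5], [0, 0, 0], [0, 0, 0]], delta_rot=[[0, 0, 0], [0, 0, 0], [0, 0, 0], [0, 0, 0], [0, 0, 0], [0, 0, 0], [0, 0, 0], [0, 0, 0], [0, 0, 0], [0, 0, 0], [0, 0, 0], [0, 0, 0], [0, 0, 0], [0, 0, 0], [0, 0, 0]], jaw=[0, 0, 0, 0, 0, 0, 0, 0, 0, 0, 0, 0, 0, 0, 0], newtons=20)

```text
time: 1.6
tool_pos: [521.9, 232.7, 147.5]
tcp_rot: [-179.8, 0.7, 64.1]
ft_force: [0.9, -0.4, 0.2]
finger_gap: -0.2
```

```bash
cat > t.py <<'E'
from h import *
import sys
from scipy.spatial.transform import Rotation as Ro
s=monitor.sense();R=Ro.from_euler('xyz',s['tcp_rot'],degrees=True)
t=np.array([float(a) for a in sys.argv[1:4]])
print('t',s['time'],'pos',s['tool_pos'].round(1),'rpy',s['tcp_rot'].round(2),'F',s['ft_force'].round(2),'gap',round(s['finger_gap'],1))
print('offset tool',R.inv().apply(t-s['tool_pos']).round(1),'untilt rotvec', (R.inv()*Ro.from_euler('xyz',[180,0,s['tcp_rot'][2]],degrees=True)).as_rotvec(degrees=True).round(2))
E
python3 t.py 522.2 245 66
```

```text
t 1.6 pos [521.9 232.7 147.5] rpy [-179.82    0.74   64.06] F [ 0.89 -0.41  0.17] gap -0.2
offset tool [12.3 -4.8 81.3] untilt rotvec [-0.18  0.74 -0.  ]
```

Request:
jog_arm(offset=[[3, -1, 12], [3, -1, 15], [3, -1, 15], [2, -1, 15], [1, -1, 12], [0, 0, 6], [0, 0, 0], [0, 0, 0]], delta_rot=[[0, 0.7, 0], [0, 0, 0], [0, 0, 0], [0, 0, 0], [0, 0, 0], [0, 0, 0], [0, 0, 0], [0, 0, 0]], jaw=[0, 0, 0, 0, 0, 0, 0, 0])

```text
time: 2.4
tool_pos: [519.3, 248.7, 66.6]
tcp_rot: [-179.7, 0.1, 64.3]
ft_force: [-0.2, 0.1, -0.2]
finger_gap: -0.0
```

```bash
python3 t.py 522.2 245 56
```

```text
t 2.4 pos [519.3 248.7  66.6] rpy [-1.7972e+02  1.4000e-01  6.4300e+01] F [-0.2   0.09 -0.17] gap -0.0
offset tool [-2.   4.2 10.6] untilt rotvec [-0.28  0.14 -0.  ]
```

Request:
jog_arm(offset=[[-1, 2, 2], [-1, 1.5, 2], [0, 0, 0], [0, 0, 0]], delta_rot=[[-0.2, 0, 0], [0, 0, 0], [0, 0, 0], [0, 0, 0]], jaw=[0, 0, 0, 0])

```text
time: 2.8
tool_pos: [523.4, 245.2, 64.4]
tcp_rot: [179.9, 0.0, 64.3]
ft_force: [0.4, -0.0, 0.1]
finger_gap: 0.2
```

```bash
python3 t.py 522.2 245 56
cat > look.py <<'E'
from h import *
import sys
a=sys.argv
tl=[]
for n,u,v in(('top',int(a[2]),int(a[3])),('side',int(a[4]),int(a[5]))):
    im,d=cams.snapshot(n); tl.append(cv2.resize(im[v-40:v+40,u-40:u+40],(400,400),interpolation=cv2.INTER_CUBIC))
cv2.imwrite(a[1],np.hstack(tl)[:,:,::-1])
E
python3 look.py pics/r1.png 192 265 250 190
```

```text
t 2.8 pos [523.4 245.2  64.4] rpy [179.91   0.    64.28] F [ 0.42 -0.    0.13] gap 0.2
offset tool [-0.7 -1.   8.4] untilt rotvec [0.09 0.   0.  ]
```

View pics/r1.png

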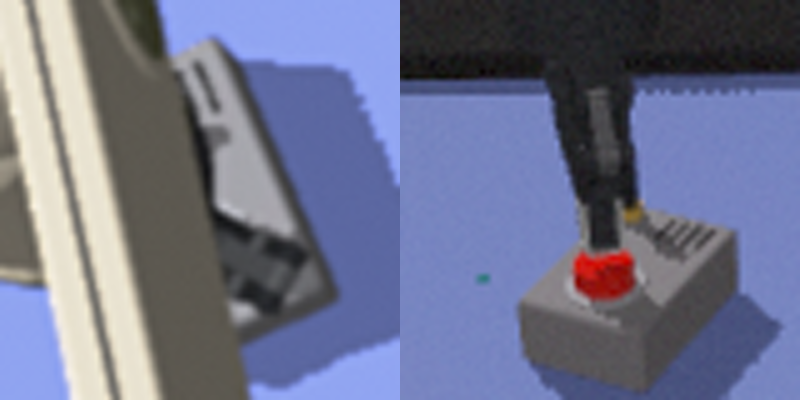

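The side view shows the shut fingertips centred over the red cap (crop (600,255)), and the antenna is clear behind them. I'll ease down at about 10 mm/s.

Request:
jog_arm(offset=[[-0.3, -0.5, 1], [-0.3, -0.3, 1], [0, 0, 1], [0, 0, 1], [0, 0, 1], [0, 0, 1], [0, 0, 1], [0, 0, 1]], delta_rot=[[0, 0, 0], [0, 0, 0], [0, 0, 0], [0, 0, 0], [0, 0, 0], [0, 0, 0], [0, 0, 0], [0, 0, 0]], jaw=[0, 0, 0, 0, 0, 0, 0, 0])

```text
time: 3.7
tool_pos: [522.4, 245.2, 56.0]
tcp_rot: [179.9, -0.0, 64.3]
ft_force: [0.1, 0.1, 2.6]
finger_gap: -0.0
```

Contact is at z=56, as expected. I continue.

Request:
jog_arm(offset=[[0, 0, 1], [0, 0, 1], [0, 0, 1], [0, 0, 1], [0, 0, 1]], delta_rot=[[0, 0, 0], [0, 0, 0], [0, 0, 0], [0, 0, 0], [0, 0, 0]], jaw=[0, 0, 0, 0, 0])

```text
time: 4.2
tool_pos: [522.4, 245.2, 51.3]
tcp_rot: [179.9, -0.0, 64.3]
ft_force: [-1.3, -0.4, 3.4]
finger_gap: 0.1
```

Request:
jog_arm(offset=[[0, 0, 1], [0, 0, 1], [0, 0, 1], [0, 0, 0.7]], delta_rot=[[0, 0, 0], [0, 0, 0], [0, 0, 0], [0, 0, 0]], jaw=[0, 0, 0, 0])

```text
time: 4.6
tool_pos: [522.4, 245.2, 47.3]
tcp_rot: [179.9, -0.0, 64.3]
ft_force: [-1.6, -0.6, 2.3]
finger_gap: -0.2
```

Request:
jog_arm(offset=[[0, 0, 0.5], [0, 0, 0.5], [0, 0, 0.5]], delta_rot=[[0, 0, 0], [0, 0, 0], [0, 0, 0]], jaw=[0, 0, 0])

```text
time: 4.9
tool_pos: [522.5, 245.2, 46.0]
tcp_rot: [179.9, -0.0, 64.3]
ft_force: [-4.5, -1.9, 9.8]
finger_gap: -0.0
```

Red bottomed at z=46 with 10 N. Lift off and move over to orange.

Request:
jog_arm(offset=[[0, 0, -1], [0, 0, -3], [0, 0, -10], [0, 0, -15], [-5, 3, -15], [-16, 10, 0], [-22, 13.5, 0], [-22, 13.5, 0], [-22, 13.5, 0], [-22, 13.5, 0], [-22, 13.5, 0], [-22, 13.5, 0], [-22, 13.5, 0], [-22, 13.5, 0], [-16, 10, 0], [-10, 6, 0], [-3, 2, 0], [0, 0, 0]], delta_rot=[[0, 0, 0], [0, 0, 0], [0, 0, 0], [0, 0, 0], [0, 0, 0], [0, 0, 0], [0, 0, 0], [0, 0, 0], [0, 0, 0], [0, 0, 0], [0, 0, 0], [0, 0, 0], [0, 0, 0], [0, 0, 0], [0, 0, 0], [0, 0, 0], [0, 0, 0], [0, 0, 0]], jaw=[0, 0, 0, 0, 0, 0, 0, 0, 0, 0, 0, 0, 0, 0, 0, 0, 0, 0])

```text
time: 6.7
tool_pos: [559.2, -32.1, 116.4]
tcp_rot: [178.6, -0.7, 64.4]
ft_force: [0.3, 0.6, -0.5]
finger_gap: -0.0
```

```bash
python3 t.py 551.5 -25 52;python3 look.py pics/r2.png 192 265 250 190
```

```text
t 6.7 pos [559.2 -32.1 116.4] rpy [178.55  -0.66  64.36] F [ 0.33  0.6  -0.52] gap -0.0
offset tool [  2.3 -11.7  64.1] untilt rotvec [ 1.45 -0.66 -0.01]
```

View pics/r2.png

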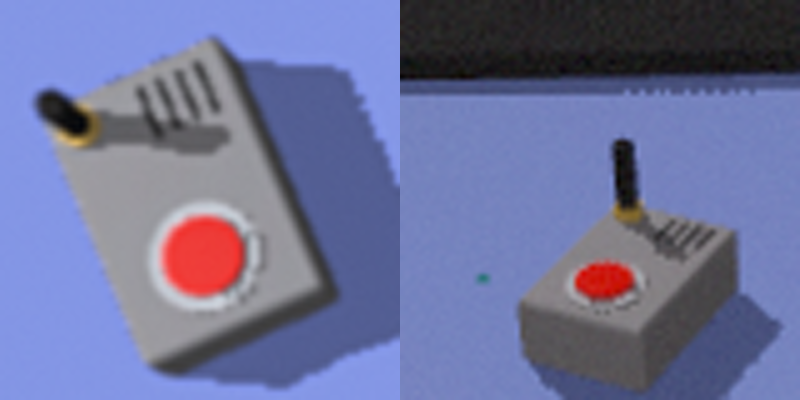

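The red cap (crop (205,255) top) now sits low in its collar and the case hasn't moved. Next: untilt and come down above orange.

Request:
jog_arm(offset=[[0, -2, 5], [1, -3, 10], [1, -3, 12], [1, -2, 12], [0, 0, 10], [0, 0, 6], [0, 0, 0], [0, 0, 0]], delta_rot=[[0.7, -0.3, 0], [0.7, -0.3, 0], [0, 0, 0], [0, 0, 0], [0, 0, 0], [0, 0, 0], [0, 0, 0], [0, 0, 0]], jaw=[0, 0, 0, 0, 0, 0, 0, 0])

```text
time: 7.6
tool_pos: [548.2, -20.0, 53.0]
tcp_rot: [-179.6, 0.1, 64.7]
ft_force: [0.0, -0.4, -0.4]
finger_gap: 0.0
```

```bash
python3 t.py 551.5 -25 42
```

```text
t 7.6 pos [548.2 -20.   53. ] rpy [-1.7957e+02  7.0000e-02  6.4660e+01] F [ 0.01 -0.37 -0.36] gap 0.0
offset tool [-3.1  5.2 10.9] untilt rotvec [-0.43  0.07 -0.  ]
```

Request:
jog_arm(offset=[[-1.5, 2.2, 1], [-1, 2, 1], [0, 0, 0], [0, 0, 0]], delta_rot=[[-0.4, 0, 0], [0, 0, 0], [0, 0, 0], [0, 0, 0]], jaw=[0, 0, 0, 0])

```text
time: 8.0
tool_pos: [552.6, -25.0, 52.6]
tcp_rot: [179.8, 0.0, 64.6]
ft_force: [-0.3, 0.4, -0.3]
finger_gap: 0.1
```

```bash
python3 t.py 551.5 -25 42; python3 look.py pics/o1.png 335 255 329 240
```

```text
t 8.0 pos [552.6 -25.   52.6] rpy [1.7982e+02 1.0000e-02 6.4620e+01] F [-0.26  0.36 -0.3 ] gap 0.1
offset tool [-0.5 -1.1 10.6] untilt rotvec [0.18 0.01 0.  ]
```

View pics/o1.png

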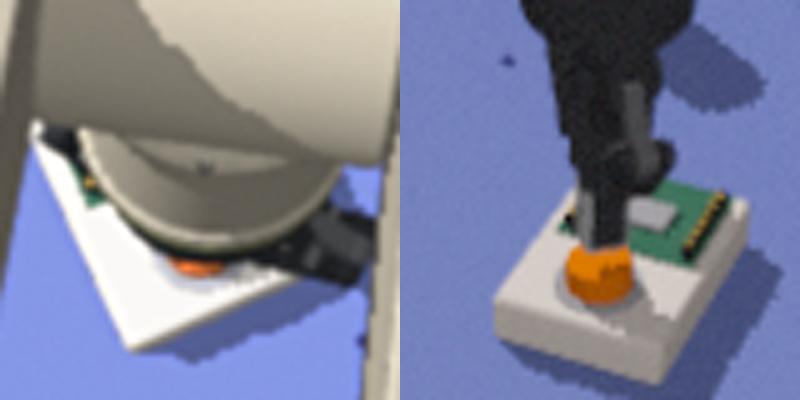

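The side view shows the tips over the orange cap (crop (600,255)), clear of the board parts. Press slowly.

Request:
jog_arm(offset=[[-0.2, -0.5, 1], [-0.2, -0.4, 1], [0, 0, 1], [0, 0, 1], [0, 0, 1], [0, 0, 1], [0, 0, 1], [0, 0, 1], [0, 0, 1], [0, 0, 1], [0, 0, 1], [0, 0, 1]], delta_rot=[[0, 0, 0], [0, 0, 0], [0, 0, 0], [0, 0, 0], [0, 0, 0], [0, 0, 0], [0, 0, 0], [0, 0, 0], [0, 0, 0], [0, 0, 0], [0, 0, 0], [0, 0, 0]], jaw=[0, 0, 0, 0, 0, 0, 0, 0, 0, 0, 0, 0])

```text
time: 9.3
tool_pos: [551.6, -24.8, 40.1]
tcp_rot: [179.8, 0.0, 64.6]
ft_force: [-1.9, -0.2, 3.2]
finger_gap: -0.3
```

Request:
jog_arm(offset=[[0, 0, 1], [0, 0, 1], [0, 0, 1], [0, 0, 1], [0, 0, 1], [0, 0, 0.8], [0, 0, 0.5]], delta_rot=[[0, 0, 0], [0, 0, 0], [0, 0, 0], [0, 0, 0], [0, 0, 0], [0, 0, 0], [0, 0, 0]], jaw=[0, 0, 0, 0, 0, 0, 0])

```text
time: 10.0
tool_pos: [551.6, -24.7, 33.6]
tcp_rot: [179.8, 0.0, 64.6]
ft_force: [-1.1, 0.0, 2.8]
finger_gap: -0.3
```

Request:
jog_arm(offset=[[0, 0, 0.5], [0, 0, 0.5], [0, 0, 0.4]], delta_rot=[[0, 0, 0], [0, 0, 0], [0, 0, 0]], jaw=[0, 0, 0])

```text
time: 10.3
tool_pos: [551.6, -24.7, 32.1]
tcp_rot: [179.8, 0.0, 64.6]
ft_force: [-3.1, 0.5, 7.1]
finger_gap: 0.3
```

Orange bottomed at z=32 with 7 N. Lift and move to green.

Request:
jog_arm(offset=[[0, 0, -1], [0, 0, -3], [0, 0, -10], [0, 0, -18], [-2, 1, -20], [-14, 4, -15], [-22, 6.5, 0], [-22, 6.5, 0], [-22, 6.5, 0], [-22, 6.5, 0], [-22, 6.5, 0], [-22, 6.5, 0], [-22, 6.5, 0], [-22, 6.5, 0], [-22, 6.5, 0], [-16, 5, 0], [-10, 3, 0], [-3, 1, 0], [0, 0, 0]], delta_rot=[[0, 0, 0], [0, 0, 0], [0, 0, 0], [0, 0, 0], [0, 0, 0], [0, 0, 0], [0, 0, 0], [0, 0, 0], [0, 0, 0], [0, 0, 0], [0, 0, 0], [0, 0, 0], [0, 0, 0], [0, 0, 0], [0, 0, 0], [0, 0, 0], [0, 0, 0], [0, 0, 0], [0, 0, 0]], jaw=[0, 0, 0, 0, 0, 0, 0, 0, 0, 0, 0, 0, 0, 0, 0, 0, 0, 0, 0])

```text
time: 12.2
tool_pos: [510.2, -296.0, 114.0]
tcp_rot: [179.2, 0.1, 64.6]
ft_force: [-0.5, 0.1, -0.2]
finger_gap: 0.0
```

```bash
python3 t.py 512 -293.5 48;python3 look.py pics/o2.png 335 255 329 240
```

```text
t 12.2 pos [ 510.2 -296.   114. ] rpy [1.7917e+02 1.5000e-01 6.4590e+01] F [-0.52  0.12 -0.16] gap 0.0
offset tool [ 3.2 -0.5 66. ] untilt rotvec [0.83 0.15 0.  ]
```

View pics/o2.png

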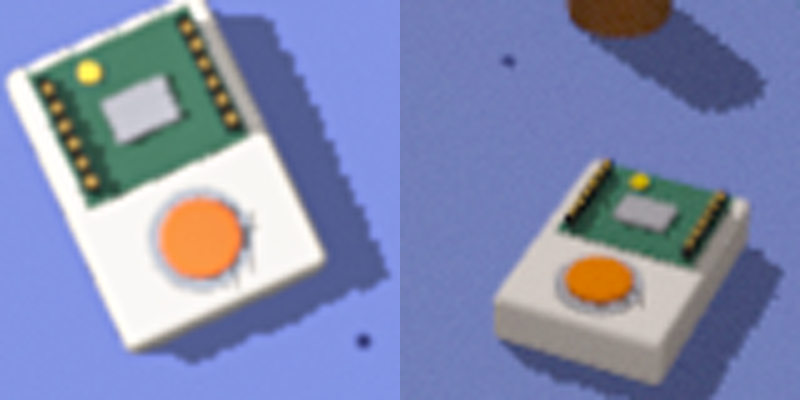

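The orange key is in (crop (203,238) top, flush in its collar) and the controller hasn't moved. Next: come down above green.

Request:
jog_arm(offset=[[1, 0, 5], [1, 0, 10], [1, 0, 13], [0, 0, 13], [0, 0, 10], [0, 0, 6], [0, 0, 0], [0, 0, 0]], delta_rot=[[0.4, 0, 0], [0.3, 0, 0], [0, 0, 0], [0, 0, 0], [0, 0, 0], [0, 0, 0], [0, 0, 0], [0, 0, 0]], jaw=[0, 0, 0, 0, 0, 0, 0, 0])

```text
time: 13.1
tool_pos: [511.2, -288.3, 48.9]
tcp_rot: [-179.8, 0.1, 64.9]
ft_force: [0.3, 0.6, -0.5]
finger_gap: -0.1
```

```bash
python3 t.py 512 -293.5 38;python3 look.py pics/g1.png 475 270 406 315
```

```text
t 13.1 pos [ 511.2 -288.3   48.9] rpy [-1.7978e+02  7.0000e-02  6.4870e+01] F [ 0.26  0.59 -0.46] gap -0.1
offset tool [-4.4  3.  10.9] untilt rotvec [-0.22  0.07 -0.  ]
```

View pics/g1.png

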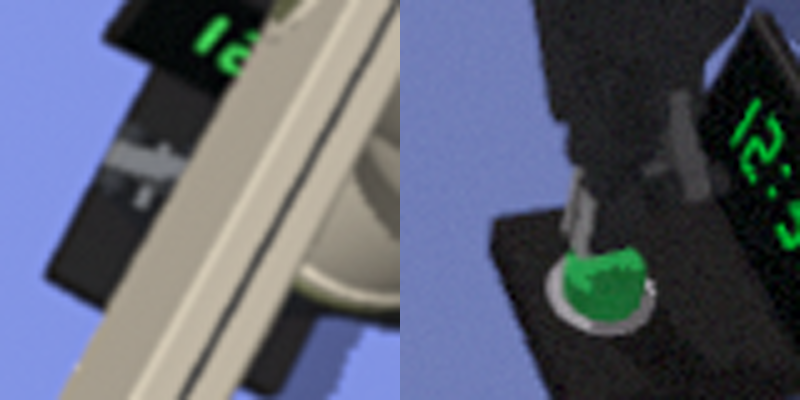

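The tips are about 5 mm to the +y side of the green cap (side crop, cap top (605,260)). The screen is clear of the gripper. Correct sideways, then press.

Request:
jog_arm(offset=[[-2, 1.2, 1], [-1.7, 1.2, 1], [0, 0, 0], [0, 0, 0]], delta_rot=[[-0.2, 0, 0], [0, 0, 0], [0, 0, 0], [0, 0, 0]], jaw=[0, 0, 0, 0])

```text
time: 13.6
tool_pos: [513.3, -294.4, 49.4]
tcp_rot: [179.7, 0.1, 64.9]
ft_force: [0.4, 0.1, 0.1]
finger_gap: 0.2
```

```bash
python3 t.py 512 -293.5 38
```

```text
t 13.6 pos [ 513.3 -294.4   49.4] rpy [1.7975e+02 1.2000e-01 6.4860e+01] F [0.37 0.13 0.15] gap 0.2
offset tool [ 0.3 -1.6 11.4] untilt rotvec [0.25 0.12 0.  ]
```

Request:
jog_arm(offset=[[0, -0.6, 1], [0.2, -0.4, 1], [0, 0, 1], [0, 0, 1], [0, 0, 1], [0, 0, 1], [0, 0, 1], [0, 0, 1], [0, 0, 1], [0, 0, 1], [0, 0, 1], [0, 0, 1]], delta_rot=[[0.2, 0, 0], [0, 0, 0], [0, 0, 0], [0, 0, 0], [0, 0, 0], [0, 0, 0], [0, 0, 0], [0, 0, 0], [0, 0, 0], [0, 0, 0], [0, 0, 0], [0, 0, 0]], jaw=[0, 0, 0, 0, 0, 0, 0, 0, 0, 0, 0, 0])

```text
time: 14.8
tool_pos: [512.5, -293.7, 36.9]
tcp_rot: [180.0, 0.1, 64.9]
ft_force: [-1.5, 0.8, 3.6]
finger_gap: -0.4
```

Request:
jog_arm(offset=[[0, 0, 1], [0, 0, 1], [0, 0, 1], [0, 0, 1], [0, 0, 1], [0, 0, 1], [0, 0, 0.8], [0, 0, 0.5]], delta_rot=[[0, 0, 0], [0, 0, 0], [0, 0, 0], [0, 0, 0], [0, 0, 0], [0, 0, 0], [0, 0, 0], [0, 0, 0]], jaw=[0, 0, 0, 0, 0, 0, 0, 0])

```text
time: 15.6
tool_pos: [512.6, -293.7, 29.5]
tcp_rot: [180.0, 0.1, 64.9]
ft_force: [-0.9, 2.1, 3.0]
finger_gap: -0.0
```

Request:
jog_arm(offset=[[0, 0, 0.5], [0, 0, 0.5], [0, 0, 0.4]], delta_rot=[[0, 0, 0], [0, 0, 0], [0, 0, 0]], jaw=[0, 0, 0])

```text
time: 15.9
tool_pos: [512.6, -293.7, 28.1]
tcp_rot: [180.0, 0.1, 64.9]
ft_force: [-3.2, 2.2, 7.0]
finger_gap: -0.2
```

Request:
jog_arm(offset=[[0, 0, -1], [0, 0, -3], [0, 0, -10], [0, 0, -18], [0, 0, -25], [0, 0, -25], [10, -13, -10], [15, -20, 0], [15, -20, 0], [15, -20, 0], [15, -20, 0], [15, -20, 0], [10, -13, 0], [5, -6, 0], [0, 0, 0], [0, 0, 0]], delta_rot=[[0, 0, 0], [0, 0, 0], [0, 0, 0], [0, 0, 0], [0, 0, 0], [0, 0, 0], [0, 0, 0], [0, 0, 0], [0, 0, 0], [0, 0, 0], [0, 0, 0], [0, 0, 0], [0, 0, 0], [0, 0, 0], [0, 0, 0], [0, 0, 0]], jaw=[0, 0, 0, 0, 0, 0, 0, 0, 0, 0, 0, 0, 0, 0, 0, 0])

```text
time: 17.5
tool_pos: [436.2, -144.5, 132.8]
tcp_rot: [179.2, 0.2, 64.8]
ft_force: [0.4, 0.4, 0.1]
finger_gap: -0.0
```

Run:
```python
from h import *
ims=[]
for n in('top','side'):
    im,d=cams.snapshot(n); cv2.imwrite(f'pics/end_{n}.png',im[:,:,::-1])
    d0=np.load(f'pics/{n}0.npy')
    for k,(u,v) in {'top':{'red':(192,275),'orange':(335,262),'green':(475,284)},'side':{'red':(250,207),'orange':(329,256),'green':(406,334)}}[n].items():
        g=[(u+i,v+j) for i in range(-2,3) for j in range(-2,3)]
        P=withdepth(n,g,[d[b,a] for a,b in g]); print(n,k,'z',np.median(P[:,2]).round(1))
    if n=='side': cv2.imwrite('pics/end_g.png',cv2.resize(im[255:375,360:500],(700,600),interpolation=cv2.INTER_CUBIC)[:,:,::-1])
s=monitor.sense();print(s['time'],s['tool_pos'],s['ft_force'])
```

```text
top red z 46.9
top orange z 32.6
top green z 542.8
side red z 45.3
side orange z 209.4
side green z 27.2
17.6 [ 436.20577511 -144.69750731  132.64085258] [ 0.33875062 -0.6677205  -0.66348834]
```

View pics/end_top.png

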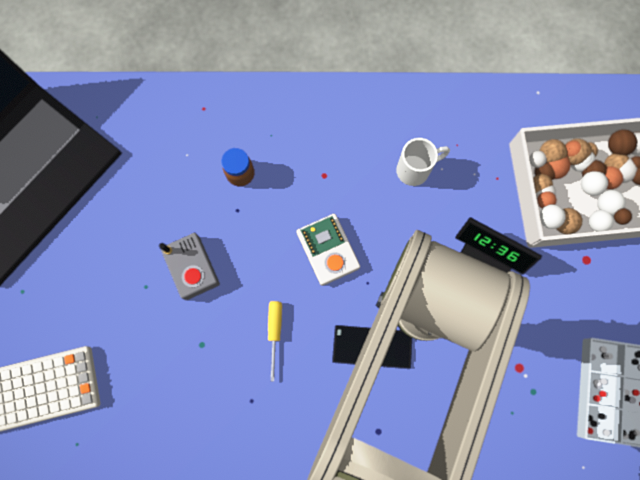

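View pics/end_side.png

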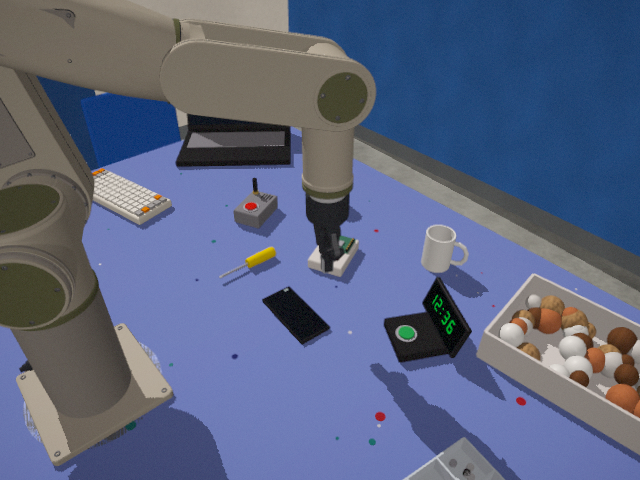

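The final pictures show all three caps low in their collars: red at (193,276) and orange at (335,263) in the top view, green at (405,333) in the side view. Nothing else has moved, and the arm is in free air.

```bash
python3 -c "
from bench import r
print(r.hand_in())"
```

```text
the job is handed in; nothing more can be done
None
```

I pressed the red, orange and green keys in that order with the shut fingertips, and handed the job in at about 17.6 s with the arm clear of everything.

- **Pressing:** I went down at roughly 10 mm/s, slower near the bottom. The tip stopped at z = 46.0 mm for red, 32.1 mm for orange and 28.1 mm for green, which matches the fully-in heights of 46, 32 and 28 mm.
- **Force:** The force at the stop was about 10 N on red, above the 6 N suggested. It was about 7 N on orange and green.
- **Final camera check:** Cap heights read 46.9 mm (top camera) and 45.3 mm (side) for red, 32.6 mm (top) for orange and 27.2 mm (side) for green. The arm hid orange from the side camera and green from the top one, so those two keys were each checked by a single view in the last pictures.
- **Surroundings:** By eye, the three devices, phone, screwdriver, jar and mug are where they started. The arm hid part of the phone from the top camera, but the side view shows it in place.

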